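# Screen brass bushes out of deburring balls and clip the stirring rod away

## Task

The round pan on the bench holds five brass bushes among five white ceramic deburring balls, and the balls are blocking the holes of its screen. Lift the cranked stirring rod out of its spring clips and stir the load with it until every bush has dropped through the screen and all the balls, and nothing else, are left lying on it; keep your fingers off the load. Then press the rod back down into its stand until both sprung jaws have closed over it again, without disturbing the other things on the bench.

Things in the scene. Friction and masses are not known exactly. Their poses are not given: they have to be found in the camera images.
- pan: round steel pan bolted to the bench, 70 mm high, 147 mm over the rim (feet to 90 mm from the axis), inner radius 67. A flat 3 mm screen with its top at z = 35 splits it: wall above, closed 28 mm deep receiver below. Screen holes: seven of 20 mm diameter, one in the middle, six at radius 53, the first on the pan's +x, then every 60 degrees. Origin on its axis at bench level, z up
- clip_stand: stand bolted to the bench, base 116 x 64 mm, two 10 mm thick posts at x = +36 and -36 mm. On each a vee seat, a fixed prong (+y side) and a sprung jaw with roller (-y side), tops at 98 mm; mouth opens upward, flared to 25 mm. A seated rod lies along x at y = 0, axis 75 mm high; pushed straight down to enter (about 15 N), pulled up to leave. Origin at bench level under the middle
- stirrer: 10 mm steel rod, 160 g, lying in the clips at first. Origin at the middle of its black square grip (44 mm along x, 14 x 14) on the rod's axis. It runs along its x from a 17 mm ball end at x = -59 mm to a bend; the leg goes down (own -z) at x = +70 to a white nylon foot, 18 mm diameter, 18 long, its underside 62 mm below the rod's axis. May go back either way round
- stirrer_foot (a point): centre of the underside of the stirring rod's nylon foot
- jaw_a (a joint): sprung jaw at x = +36 mm of the stand: 0 closed, about 0.13 rad while a rod passes, grows as it opens
- jaw_b (a joint): sprung jaw at x = -36 mm of the stand: 0 closed, about 0.13 rad while a rod passes, grows as it opens
- ball_0: white ceramic deburring ball, 27 mm diameter, 25 g, glazed and slippery; origin at its centre. At the start it sits in a hole of the screen; too big to fall through
- ball_1: white ceramic deburring ball, 27 mm diameter, 25 g, glazed and slippery; origin at its centre. At the start it sits in a hole of the screen; too big to fall through
- ball_2: white ceramic deburring ball, 27 mm diameter, 25 g, glazed and slippery; origin at its centre. At the start it sits in a hole of the screen; too big to fall through
- ball_3: white ceramic deburring ball, 27 mm diameter, 25 g, glazed and slippery; origin at its centre. At the start it sits in a hole of the screen; too big to fall through
- ball_4: white ceramic deburring ball, 27 mm diameter, 25 g, glazed and slippery; origin at its centre. At the start it sits in a hole of the screen; too big to fall through
- bush_0: brass bush, a short tube 16 mm outside diameter and 7 mm long, 14 g, lying flat on the screen at the start; origin at its centre; it fits through the holes any way round
- bush_1: brass bush, a short tube 16 mm outside diameter and 7 mm long, 14 g, lying flat on the screen at the start; origin at its centre; it fits through the holes any way round
- bush_2: brass bush, a short tube 16 mm outside diameter and 7 mm long, 14 g, lying flat on the screen at the start; origin at its centre; it fits through the holes any way round
- bush_3: brass bush, a short tube 16 mm outside diameter and 7 mm long, 14 g, lying flat on the screen at the start; origin at its centre; it fits through the holes any way round
- bush_4: brass bush, a short tube 16 mm outside diameter and 7 mm long, 14 g, lying flat on the screen at the start; origin at its centre; it fits through the holes any way round
- capacitor: standing electrolytic capacitor, 25 mm diameter, 43 mm tall; bystander; origin at the centre of its underside
- transformer: small mains transformer, 38 x 48 x 41 mm; bystander; origin at the centre of its underside
- paste_tin: flat round solder paste tin, 44 mm diameter, 21 mm tall; bystander; origin at the centre of its underside

How it is judged:
On the way, in this order (a step that is already met when the one before it is completed fails the run):
1. the stirring rod is out of its clips and its foot is down among the load in the pan (z of stirrer_foot in the frame of pan below 0.05 m and horizontal distance between stirrer_foot and pan below 0.062 m), for 0.1 s.
2. all five bushes have dropped through the screen (z of each of bush_0, bush_1, bush_2, bush_3, bush_4 in the frame of pan below 0.029 m and horizontal distance between each of bush_0, bush_1, bush_2, bush_3, bush_4 and pan below 0.068 m), for 0.2 s.
At the end, for the whole second after the job is handed in: all bushes inside the pan below the screen, all balls on the screen, the rod seated in both clips (3 mm in height and sideways, 12 mm lengthways from the middle, 0.05 rad parallel, jaws closed below 0.05 rad), everything at rest (all of step 2 and z of each of ball_0, ball_1, ball_2, ball_3, ball_4 in the frame of pan above 0.038 m and horizontal distance between each of ball_0, ball_1, ball_2, ball_3, ball_4 and pan below 0.062 m and z of stirrer in the frame of clip_stand between 0.072 and 0.0775 m and y of stirrer in the frame of clip_stand between -0.003 and 0.003 m and x of stirrer in the frame of clip_stand between -0.012 and 0.012 m and angle between the x axis of stirrer and the x axis of clip_stand, either way round below 0.05 rad and value of joint each of jaw_a, jaw_b below 0.05 rad and linear speed of each of stirrer, ball_0, ball_1, ball_2, ball_3, ball_4, bush_0, bush_1, bush_2, bush_3, bush_4 below 0.02 m/s); the robot touches nothing.
It fails at once if the fingers touch the bushes or balls (contact force between the fingers and ball_0 above 0.5 N or contact force between the fingers and ball_1 above 0.5 N or contact force between the fingers and ball_2 above 0.5 N or contact force between the fingers and ball_3 above 0.5 N or contact force between the fingers and ball_4 above 0.5 N or contact force between the fingers and bush_0 above 0.5 N or contact force between the fingers and bush_1 above 0.5 N or contact force between the fingers and bush_2 above 0.5 N or contact force between the fingers and bush_3 above 0.5 N or contact force between the fingers and bush_4 above 0.5 N).
It fails at once if a bystander (capacitor, transformer, paste tin) is moved by more than 20 mm (distance of any of capacitor, transformer, paste_tin from where it was at the start of the episode above 0.02 m).
It also fails if it takes over 72 s, if anything falls off the work surface, if the arm or the gripper's body presses on something with over 40 N, if the wrist force passes 120 N, or if a joint passes its speed limit or range.

## Robot

A 6-joint arm with a two-finger parallel gripper is mounted at the origin on a cart in front of the work surface, level with it; the furniture and walls round the work are solid. World frame = base frame: x ahead of the robot, y to its left, z up, the work surface at z = 0. Lengths are in m, angles in rad, forces in N, time in s.
With the tool pointing down it reaches from about 0.3 to 0.95 m from the base axis. Payload 3.1 kg.
Tool frame: the origin (TCP) lies at the very end of the fingers, on their centre line; the grasp point (between the pads) lies 19 mm behind it; z points along the fingers, y is the line along which they close (so a half turn about z gives the same grasp; the last joint's range is limited). The gripper opens to 85 mm and grips with 20 to 120 N. Pads are 22 mm wide; open, the fingers measure 114 mm over their backs; the gripper's body (76 mm by 85 mm) begins 54 mm behind the grasp point. The pads swing forward as they close: fully open they stand 13 mm farther back than shut.
Start: joints at [1.271, 0.308, 1.634, -0, 1.2, -0.07], TCP at [0.142, 0.609, 0.209] pointing down, gripper open.
Joint ranges: [-3.06, 3.06], [-0.79, 1.96], [0.05, 2.63], [-1.19, 4.34], [0.05, 2.64], [-2.94, 2.94]. Speed limits (rad/s): [2.79, 2.79, 3.14, 3.14, 3.14, 3.14].

## Interface

Orientations are given as a rotation vector (axis times angle).
In Python, from rig import status, vision, order, trace gives the robot as it stands. The module is installed in compiled form; this text tells all that it offers.
- The arm moves only by the shell command python3 -m jog 'ROWS' [OPENING] [FORCE]. ROWS is JSON, a list of rows, each an object with "translation": the shift along the tool's x, y, z in mm, a list of three; "angular": the turn, a rotation vector about the tool's x, y, z in degrees, a list of three. In form: [{"translation": [dx, dy, dz], "angular": [ax, ay, az]}, ...]. A call has exactly 8 rows; each row is the pose to reach, as a shift and turn from the pose commanded when the call began, along the tool's axes at that moment; what a row does not reach only later rows make up. A row lasts 1/8 s, in which the tool goes at most 62.5 mm and 10.7 degrees, less where a joint would pass 70% of its speed; a pose out of reach is approached as far as the arm can. A call with a gripper value outside its range is refused whole. OPENING is the opening, from -1 (shut) to 1 (fully open), set as the call begins (- or left out, the last holds). The fingers move at their own pace and stop on an object; FORCE is the grip in N (left out, the last holds). Time passes only in rows, so rows that repeat a pose let the fingers close, or fill a call up. It gives the time, the measured TCP pose, the force, the opening and the grip force at its end, in the units of the state.
- status.sense(): the state, without advancing time (a new reading comes with each control period).
- vision.grab_frame(name): name is "scene" or "top" or "wrist"; returns (picture, depth): 384x512x3 uint8, blue, green, red; 384x512 float32, m along the optical axis (not along the pixel's ray), 0 where there is no reading.
- vision.get_calibration(name): a dict with "mtx" (3x3 intrinsics, pixels), "distortion" ([k1, k2, p1, p2, k3] as OpenCV has them; the pictures are not rectified), "pose" (4x4, takes a point from camera to world coordinates); the wrist camera has in their place "mount" (4x4, takes a point from camera to tool coordinates, whose origin is the TCP and whose axes are the flange's). Camera axes: x right, y up, looking along -z (the intrinsics and any distortion apply to the point x, -y, -z); pixel columns grow to the right and rows downward; lengths in m; the calibration is good to about 2 mm. A picture is of the moment at which its call begins: read the wrist's pose just before it. get_calibration takes no time and is no camera call.
- order.close_job(): hands the job in; it is judged then, once.
Trained networks look in the newest picture that a camera, given by its name, has taken for a name from the list of things; names that differ only in an ending like _2 or _b are one class to them, and where a whole thing is asked for, a point or a joint stands for the part that bears it (a point fixed in the world has none). Each returns a list of dicts, best first, with "score" (0 to 1); they miss things now and then, are a little off and sometimes report something else, mostly with a low value. They report only what shows in the picture. A call takes as long as a camera call.
- trace(camera, query): "region" (384x512 bool, what is visible of it) and "at" ([column, row] in pixels, amid what is visible of it).
The state is a dict: "time": time; "qpos": joint angles; "qd": joint speeds; "joint_efforts": joint torques, N m; "ee_pos": TCP position; "orientation": TCP orientation; "force": force on the tool from outside, world axes, zero at the start; "torque": the same for the moment, N m; "gripper_width": finger opening in m; "grip_force": force on a finger pad.
Only numpy, scipy, OpenCV 4.12 (cv2) and the standard library are available. Lean on these libraries where they do the work, as an engineer would, in place of code of your own. Each camera call takes 0.05 s, during which the arm holds its last target. There are 200 camera calls.

## Working session

There is one attempt and no reset: what is moved stays moved. The work goes in short steps, Python scripts to look and compute and a shell command to move; the robot and the scene stay as the last step left them, time stands still between calls to the robot, and variables do not carry over. Pictures are saved under pics/ and viewed, at most 10 in all, crops included, and the job is handed in when it is done.

```bash
mkdir -p pics
cat > h.py <<'E'
import numpy as np, cv2
from rig import status, vision, order, trace
from scipy.spatial.transform import Rotation as R
def campose(n):
    c=vision.get_calibration(n)
    if 'pose' in c: return c,np.array(c['pose'])
    s=status.sense(); T=np.eye(4); T[:3,:3]=R.from_rotvec(s['orientation']).as_matrix(); T[:3,3]=s['ee_pos']
    return c,T@np.array(c['mount'])
def pts(n,uv,d):
    c,P=campose(n); uv=np.asarray(uv,float).reshape(-1,1,2)
    x=cv2.undistortPoints(uv,np.array(c['mtx']),np.array(c['distortion'])).reshape(-1,2)
    p=np.c_[x[:,0]*d,-x[:,1]*d,-d]
    return p@P[:3,:3].T+P[:3,3]
def ray(n,uv,z):
    c,P=campose(n); a=pts(n,uv,np.ones(len(np.reshape(uv,(-1,2))))); o=P[:3,3]; v=a-o
    return o+v*((z-o[2])/v[:,2])[:,None]
def region(n,r,dep):
    v,u=np.nonzero(r&(dep>0)); return pts(n,np.c_[u,v],dep[v,u])
def proj(n,X):
    c,P=campose(n); X=np.atleast_2d(X); q=(X-P[:3,3])@P[:3,:3]; q=q*[1,-1,-1]
    return cv2.projectPoints(q,np.zeros(3),np.zeros(3),np.array(c['mtx']),np.array(c['distortion']))[0].reshape(-1,2)
E
python3 - <<'E'
from h import *
print(status.sense())
for n in ['scene','top']:
    im,d=vision.grab_frame(n); cv2.imwrite(f'pics/{n}0.png',im)
    c=vision.get_calibration(n); print(n,np.round(c['pose'],3).tolist(),np.round(c['mtx'],0).tolist())
    for q in ['pan','clip_stand','stirrer','ball_0','bush_0','capacitor','transformer','paste_tin']:
        for o in trace(n,q):
            p=region(n,o['region'],d)
            print(q,round(o['score'],2),np.round(o['at']),len(p),np.round(np.r_[p.min(0),p.max(0),np.median(p,0)],3) if len(p) else '')
E
```

```text
{'time': 0.0, 'qpos': array([ 1.27129356e+00,  3.08987890e-01,  1.63517394e+00,  2.76112681e-05,
        1.19965968e+00, -6.97264945e-02]), 'qd': array([-0.00143674, -0.00053568, -0.00066605, -0.00189163,  0.00065525,
       -0.00085113]), 'joint_efforts': array([-3.15412626e-04, -4.15248263e+01, -2.76665926e+01, -9.09364957e-06,
        9.98330506e-03, -9.47210992e-06]), 'ee_pos': array([0.14213263, 0.60775143, 0.20736377]), 'orientation': array([-0.36010389, -3.12044683,  0.00343369]), 'force': array([ 0.68563405, -0.69234372,  0.73848579]), 'torque': array([0.0574294 , 0.01902577, 0.00810134]), 'grip_force': 0.0, 'gripper_width': 0.08521576502913093}
scene [[0.597, 0.524, -0.608, 0.036], [-0.802, 0.407, -0.437, -0.503], [0.019, 0.748, 0.663, 0.662], [0.0, 0.0, 0.0, 1.0]] [[347.0, 0.0, 250.0], [0.0, 347.0, 197.0], [0.0, 0.0, 1.0]]
pan 0.71 [265. 225.] 2471 [ 0.361 -0.341 -0.003  0.703 -0.064  0.234  0.553 -0.181  0.037]
clip_stand 0.77 [188. 218.] 1073 [ 0.392 -0.035 -0.004  0.557  0.093  0.098  0.449 -0.004  0.007]
stirrer 0.73 [184. 202.] 275 [ 0.385 -0.019 -0.003  0.538  0.085  
[... 1282 characters left out ...]
  0.63  -0.178  0.062  0.618 -0.191  0.054]
bush_0 0.62 [264. 197.] 31 [ 0.54  -0.158  0.034  0.552 -0.147  0.045  0.547 -0.152  0.042]
bush_0 0.51 [293. 189.] 55 [ 0.554 -0.212  0.034  0.571 -0.197  0.046  0.562 -0.205  0.042]
bush_0 0.46 [250. 185.] 40 [ 0.578 -0.134  0.033  0.59  -0.122  0.046  0.584 -0.128  0.042]
bush_0 0.43 [283. 212.] 46 [ 0.51  -0.194  0.034  0.524 -0.18   0.046  0.518 -0.186  0.042]
capacitor 0.7 [235. 267.] 158 [ 0.405 -0.111 -0.005  0.431 -0.086  0.046  0.418 -0.099  0.042]
transformer 0.57 [351. 125.] 459 [ 0.674 -0.354 -0.003  0.739 -0.309  0.046  0.698 -0.328  0.038]
paste_tin 0.71 [201. 105.] 425 [ 0.725 -0.049 -0.002  0.771 -0.001  0.025  0.745 -0.029  0.02 ]
```

Run:
```python
import cv2
a=cv2.imread('pics/top0.png')
b=cv2.resize(a[80:300,130:390],None,fx=3,fy=2.7); b=cv2.resize(a[90:290,130:390],None,fx=3,fy=3); cv2.imwrite('pics/topc.png',b)
a=cv2.imread('pics/scene0.png'); cv2.imwrite('pics/scc.png',cv2.resize(a[150:300,120:340],None,fx=3.5,fy=3.5))
```

```text
(no output)
```

View pics/topc.png

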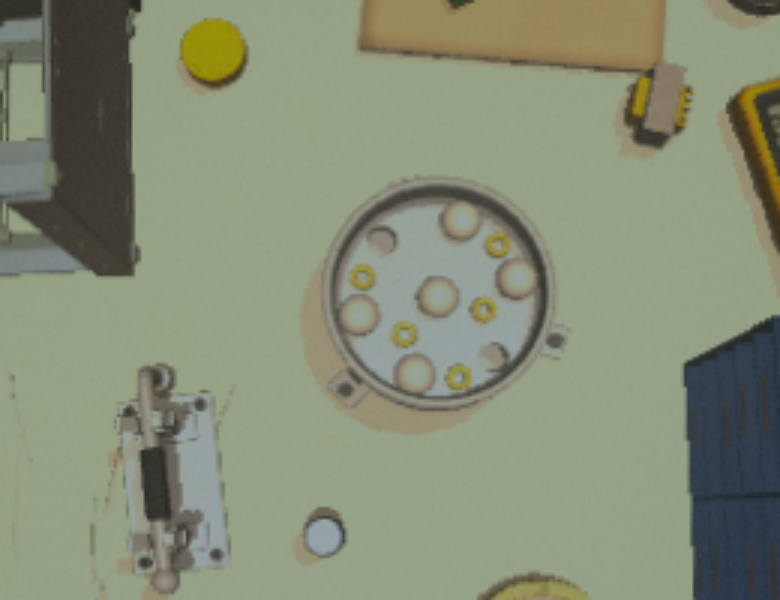

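View pics/scc.png

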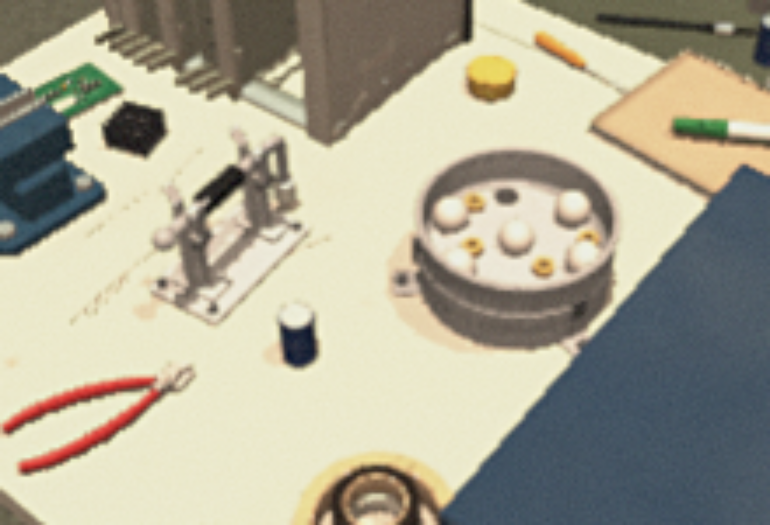

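The top view shows the stirrer at crop (155,480), with its leg at the far end. The pan sits at (440,295) and has two open holes, at (382,240) and (493,356). All five bushes are visible. Next I'll fit the rod and the obstacle heights.

Run:
```python
from h import *
for n in ['top','scene']:
    im,d=vision.grab_frame(n)
    o=trace(n,'stirrer')[0]; p=region(n,o['region'],d); q=p[(p[:,2]>0.07)&(p[:,2]<0.09)]
    vx,vy,x0,y0=cv2.fitLine(q[:,:2].astype(np.float32),cv2.DIST_HUBER,0,.001,.001).ravel()
    print(n,len(q),'yaw',np.degrees(np.arctan(vy/vx)),'y at .46',y0+vy/vx*(.46-x0),np.round(q.min(0),3),np.round(q.max(0),3))
    # black grip
    v,u=np.nonzero(o['region']&(im.max(2)<70)&(d>0)); g=pts(n,np.c_[u,v],d[v,u]); print('grip',len(g),np.round(np.r_[g.min(0),g.max(0),g.mean(0)],4))
    o=trace(n,'clip_stand')
    A=region(n,np.ones_like(d,bool),d)
    b=A[(A[:,0]>.36)&(A[:,0]<.56)&(A[:,1]>-.06)&(A[:,1]<.07)]
    for lo,hi in [(.005,.02),(.085,.105)]:
        s=b[(b[:,2]>lo)&(b[:,2]<hi)]
        if len(s)>5: print(lo,len(s),cv2.minAreaRect((s[:,:2]*1000).astype(np.float32)))
    for nm,m in [('blue',(A[:,1]<-.3)&(A[:,0]<.6)&(A[:,0]>.3)),('fence',(A[:,1]>.02)&(A[:,1]<.2)&(A[:,0]>.55)&(A[:,0]<.8))]:
        s=A[m]; s=s[s[:,2]>.06]; print(nm,len(s),np.round(np.r_[s.min(0),s.max(0)],3) if len(s) else '')
    w=A[(np.hypot(A[:,0]-.568,A[:,1]+.175)<.085)&(A[:,2]>.064)&(A[:,2]<.076)]
    f=cv2.fitEllipse((w[:,:2]*1000).astype(np.float32)); print('rim',f,np.median(w[:,2]))
s=status.sense(); print(np.round(R.from_rotvec(s['orientation']).as_matrix(),4).tolist())
```

```text
top 412 yaw 5.436022 y at .46 0.0026008408 [ 0.389 -0.011  0.07 ] [0.526 0.013 0.086]
grip 182 [ 0.4326 -0.0063  0.037   0.5231  0.0096  0.0861  0.456   0.0017  0.08  ]
0.005 1051 ((458.39288330078125, 3.6923294067382812), (207.12380981445312, 95.24347686767578), 6.394158840179443)
0.085 152 ((444.48187255859375, 0.9271717071533203), (103.861572265625, 34.98541259765625), 5.5590410232543945)
blue 21651 [ 0.3   -0.563  0.06   0.6   -0.336  0.24 ]
fence 14098 [0.559 0.023 0.06  0.792 0.2   0.256]
rim ((569.5095825195312, -174.57675170898438), (140.626708984375, 140.7532196044922), 178.75918579101562) 0.06943854505171909
scene 192 yaw 5.504045 y at .46 -0.0003759877 [ 0.384 -0.012  0.07 ] [0.519 0.011 0.083]
grip 72 [ 0.4298 -0.0073  0.0723  0.4714  0.0069  0.0828  0.4509 -0.0011  0.079 ]
0.005 365 ((459.6553955078125, 1.4208831787109375), (127.23072052001953, 61.944915771484375), 5.482062816619873)
0.085 68 ((453.6134033203125, 0.6760330200195312), (83.0598373413086, 34.31489181518555), 5.484335899353027)
blue 18370 [ 0.3   -0.561  0.06   0.6   -0.34   0.472]
fence 6904 [0.554 0.022 0.06  0.79  0.2   0.253]
rim ((564.9702758789062, -175.6218719482422), (140.17007446289062, 140.8808135986328), 137.0501708984375) 0.06733289566261969
[[-0.9737, 0.2278, -0.0], [0.2278, 0.9737, 0.0], [0.0, 0.0, -1.0]]
```

Run:
```python
from h import *
a=np.array([.142,.608]); b=np.array([.453,.001]); L=np.linalg.norm(b-a); t=(b-a)/L; nrm=np.array([-t[1],t[0]])
for n in ['scene','top']:
    im,d=vision.grab_frame(n); A=region(n,np.ones_like(d,bool),d)
    s=(A[:,:2]-a)@t; e=(A[:,:2]-a)@nrm
    for k in range(0,14):
        m=(s>k*.05)&(s<k*.05+.05)&(abs(e)<.07); print(n,k,m.sum(),np.round(np.percentile(A[m,2],99),3) if m.any() else '')
```

```text
scene 0 0 
scene 1 0 
scene 2 0 
scene 3 20 -0.742
scene 4 72 -0.744
scene 5 130 0.002
scene 6 538 0.002
scene 7 1530 0.001
scene 8 1376 0.048
scene 9 1258 0.089
scene 10 1571 0.088
scene 11 730 0.017
scene 12 485 0.008
scene 13 1088 0.097
top 0 0 
top 1 0 
top 2 0 
top 3 0 
top 4 0 
top 5 149 0.003
top 6 1216 0.004
top 7 1544 0.004
top 8 1327 0.087
top 9 1689 0.091
top 10 2179 0.091
top 11 1752 0.02
top 12 1611 0.009
top 13 1749 0.099
```

```bash
python3 -m jog '[{"translation":[-34,-40,0],"angular":[0,0,0]},{"translation":[-68,-80,0],"angular":[0,0,0]},{"translation":[-102,-120,0],"angular":[0,0,0]},{"translation":[-136,-160,0],"angular":[0,0,0]},{"translation":[-170,-200,0],"angular":[0,0,0]},{"translation":[-204,-240,0],"angular":[0,0,0]},{"translation":[-238,-280,0],"angular":[0,0,0]},{"translation":[-272,-320,0],"angular":[0,0,0]}]' 1 80
python3 -m jog '[{"translation":[-34,-40,0],"angular":[0,0,-4]},{"translation":[-68,-80,0],"angular":[0,0,-8]},{"translation":[-102,-120,0],"angular":[0,0,-12]},{"translation":[-136,-160,10],"angular":[0,0,-16]},{"translation":[-169,-200,20],"angular":[0,0,-18.7]},{"translation":[-169,-200,30],"angular":[0,0,-18.7]},{"translation":[-169,-200,30],"angular":[0,0,-18.7]},{"translation":[-169,-200,30],"angular":[0,0,-18.7]}]'
python3 - <<'E'
from h import *
s=status.sense(); print(s['ee_pos'],np.round(R.from_rotvec(s['orientation']).as_matrix(),3).tolist(),np.round(s['qpos'],2))
n='wrist'; im,d=vision.grab_frame(n); cv2.imwrite('pics/w1.png',im)
o=trace(n,'stirrer')
for o in o[:1]:
    p=region(n,o['region'],d); print(o['score'],o['at']); q=p[(p[:,2]>0.07)&(p[:,2]<0.09)]
    vx,vy,x0,y0=cv2.fitLine(q[:,:2].astype(np.float32),cv2.DIST_HUBER,0,.001,.001).ravel()
    print(n,len(q),'yaw',np.degrees(np.arctan(vy/vx)),'y at .453',y0+vy/vx*(.453-x0),np.round(q.min(0),3),np.round(q.max(0),3))
    v,u=np.nonzero(o['region']&(im.max(2)<70)&(d>0)); g=pts(n,np.c_[u,v],d[v,u]); g=g[g[:,2]>.07]; print('grip',len(g),np.round(np.r_[g.min(0),g.max(0),g.mean(0)],4))
E
```

```text
time: 2.3
ee_pos: [0.3351, 0.2337, 0.209]
orientation: [0.359, 3.12, 0.001]
force: [1.0, 0.4, 0.4]
gripper_width: 0.0856
grip_force: 0.0
time: 3.3
ee_pos: [0.4529, 0.0029, 0.1787]
orientation: [0.154, -3.138, -0.001]
force: [0.5, 0.9, 1.3]
gripper_width: 0.0853
grip_force: 0.0
[0.45287368 0.00289383 0.17867729] [[-0.995, -0.098, -0.0], [-0.098, 0.995, 0.0], [0.0, 0.0, -1.0]] [-0.09  0.    2.05  0.    1.09 -1.76]
0.85 [257.1, 171.6]
wrist 2007 yaw 5.835909 y at .453 0.0025156143 [ 0.386 -0.012  0.071] [0.523 0.014 0.087]
grip 1611 [ 0.3861 -0.0115  0.0725  0.5231  0.013   0.0866  0.4459  0.0019  0.0804]
```

View pics/w1.png

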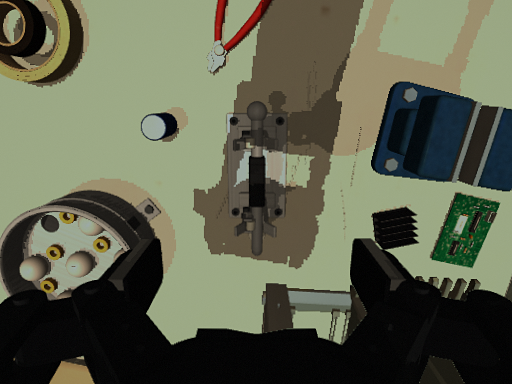

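The wrist view shows the grip at (257,182), spanning rows about 157–207, with the posts clear above and below it.

Run:
```python
from h import *
print(np.round(ray('wrist',[[257,157],[257,207],[257,182],[250,182],[265,182],[258,110],[257,250]],.082),4))
```

```text
[[ 4.311e-01  5.000e-04  8.200e-02]
 [ 4.747e-01  4.800e-03  8.200e-02]
 [ 4.524e-01  2.600e-03  8.200e-02]
 [ 4.530e-01 -3.300e-03  8.200e-02]
 [ 4.518e-01  9.400e-03  8.200e-02]
 [ 3.931e-01 -2.400e-03  8.200e-02]
 [ 5.155e-01  8.800e-03  8.200e-02]]
```

```bash
python3 -m jog '[{"translation":[0,0,25],"angular":[0,0,0]},{"translation":[0,0,50],"angular":[0,0,0]},{"translation":[0,0,75],"angular":[0,0,0]},{"translation":[0,0,100],"angular":[0,0,0]},{"translation":[0,0,113],"angular":[0,0,0]},{"translation":[0,0,119],"angular":[0,0,0]},{"translation":[0,0,119],"angular":[0,0,0]},{"translation":[0,0,119],"angular":[0,0,0]}]'
python3 -m jog '[{"translation":[0,0,0],"angular":[0,0,0]},{"translation":[0,0,0],"angular":[0,0,0]},{"translation":[0,0,0],"angular":[0,0,0]},{"translation":[0,0,0],"angular":[0,0,0]},{"translation":[0,0,0],"angular":[0,0,0]},{"translation":[0,0,0],"angular":[0,0,0]},{"translation":[0,0,0],"angular":[0,0,0]},{"translation":[0,0,0],"angular":[0,0,0]}]' -1 100
```

```text
time: 4.4
ee_pos: [0.4543, 0.0017, 0.0604]
orientation: [-0.152, 3.136, -0.0]
force: [-0.3, -0.7, 0.1]
gripper_width: 0.0852
grip_force: 0.0
time: 5.4
ee_pos: [0.4534, 0.0018, 0.0596]
orientation: [0.152, -3.138, 0.0]
force: [-0.2, -0.9, -0.6]
gripper_width: -0.0001
grip_force: 0.0
```

Run:
```python
from h import *
im,d=vision.grab_frame('scene'); im2,d2=vision.grab_frame('wrist')
print(status.sense()['gripper_width'],status.sense()['grip_force'])
cv2.imwrite('pics/m2.png',np.hstack([cv2.resize(im[150:290,120:260],(400,400)),cv2.resize(im2,(400,300))[:,:].copy() if 0 else cv2.copyMakeBorder(cv2.resize(im2,(400,300)),0,100,0,0,0)]))
```

```text
8.049474674150102e-05 0.0
```

View pics/m2.png

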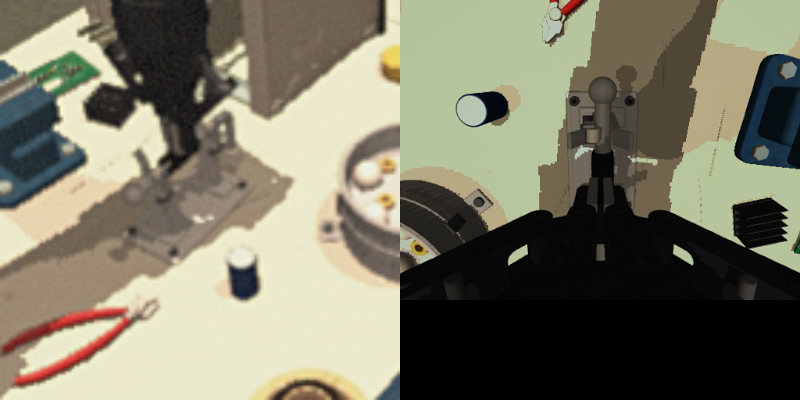

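The fingers seem to be around the grip, yet the opening reads 0. I'll zoom in and use depth.

Run:
```python
from h import *
im,d=vision.grab_frame('wrist')
c=cv2.convertScaleAbs(im[90:250,190:330],alpha=2.5,beta=20); 
A=pts('wrist',np.stack(np.meshgrid(np.arange(512),np.arange(384)),-1).reshape(-1,2),d.ravel()).reshape(384,512,3)
cv2.imwrite('pics/w3.png',cv2.resize(c,None,fx=3.7,fy=3.7))
for r in range(180,250,6): print(r,[(int(1000*A[r,k,2]),int(1000*A[r,k,1])) for k in range(232,290,5)])
print(np.round(A[180:240:6,257],3).tolist())
```

```text
180 [(90, -12), (85, -10), (85, -8), (85, -6), (84, -3), (79, -1), (79, 0), (77, 3), (86, 4), (90, 6), (92, 8), (95, 10)]
186 [(90, -12), (85, -10), (84, -8), (85, -5), (78, -3), (78, -1), (79, 1), (78, 3), (5, 11), (90, 7), (92, 9), (95, 10)]
192 [(5, -16), (5, -13), (6, -9), (68, -5), (77, -3), (78, 0), (79, 1), (77, 3), (7, 11), (5, 15), (4, 19), (5, 22)]
198 [(6, -16), (6, -12), (6, -9), (79, -5), (80, -3), (80, 0), (80, 1), (79, 4), (79, 6), (6, 15), (5, 19), (5, 23)]
204 [(5, -16), (6, -12), (5, -8), (81, -5), (82, -2), (81, 0), (81, 1), (81, 4), (81, 6), (6, 16), (5, 20), (5, 23)]
210 [(6, -15), (7, -12), (5, -8), (81, -4), (82, -2), (81, 0), (81, 2), (81, 4), (82, 6), (6, 16), (7, 20), (6, 24)]
216 [(6, -15), (6, -11), (6, -8), (80, -4), (81, -2), (81, 0), (81, 2), (81, 4), (80, 7), (6, 17), (5, 21), (5, 24)]
222 [(5, -15), (4, -11), (6, -7), (80, -4), (82, -2), (81, 0), (81, 2), (81, 5), (81, 7), (5, 18), (5, 21), (5, 25)]
228 [(7, -14), (4, -10), (5, -7), (86, -4), (87, -1), (87, 0), (86, 2), (87, 5), (81, 7), (5, 18), (5, 22), (6, 25)]
234 [(6, -14), (7, -10), (93, -6), (94, -3), (95, -1), (92, 0), (93, 2), (93, 4), (80, 8), (4, 19), (5, 22), (7, 26)]
240 [(93, -10), (91, -8), (100, -5), (100, -3), (100, -1), (99, 0), (100, 2), (100, 4), (100, 6), (91, 9), (93, 11), (6, 26)]
246 [(98, -9), (97, -7), (106, -5), (107, -3), (107, -1), (108, 0), (108, 2), (108, 4), (107, 6), (98, 9), (99, 11), (98, 13)]
[[0.423, -0.002, 0.079], [0.426, -0.001, 0.079], [0.429, -0.001, 0.079], [0.431, -0.001, 0.08], [0.434, -0.0, 0.082], [0.437, -0.0, 0.082], [0.44, 0.0, 0.081], [0.443, 0.0, 0.081], [0.444, 0.0, 0.087], [0.444, 0.001, 0.093]]
```

View pics/w3.png

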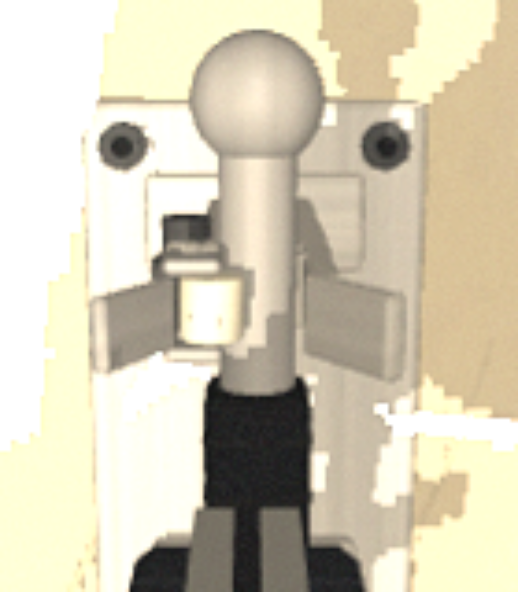

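```bash
python3 -m jog '[{"translation":[0,0,-2],"angular":[0,0,0]},{"translation":[0,0,-4],"angular":[0,0,0]},{"translation":[0,0,-7],"angular":[0,0,0]},{"translation":[0,0,-12],"angular":[0,0,0]},{"translation":[0,0,-20],"angular":[0,0,0]},{"translation":[0,0,-30],"angular":[0,0,0]},{"translation":[0,0,-40],"angular":[0,0,0]},{"translation":[0,0,-40],"angular":[0,0,0]}]'
python3 - <<'E'
from h import *
print(status.sense()['force'])
im,d=vision.grab_frame('wrist'); o=trace('wrist','stirrer')[0]; p=region('wrist',o['region'],d); print(o['score'],o['at'],np.round(np.percentile(p,[5,50,95],axis=0),3).tolist())
im,d=vision.grab_frame('scene')
for o in trace('scene','stirrer')[:1]: p=region('scene',o['region'],d); print(o['score'],o['at'],np.round(np.percentile(p,[5,50,95],axis=0),3).tolist())
E
```

```text
time: 6.55
ee_pos: [0.4545, 0.0017, 0.1009]
orientation: [-0.151, 3.135, -0.001]
force: [0.7, 0.1, -0.2]
gripper_width: -0.0001
grip_force: 0.0
[ 0.70138383  0.08222485 -0.224606  ]
0.87 [258.5, 167.6] [[0.388, -0.007, 0.076], [0.426, -0.0, 0.08], [0.458, 0.007, 0.081]]
0.71 [186.2, 204.1] [[0.389, -0.01, -0.001], [0.461, 0.001, 0.075], [0.522, 0.051, 0.082]]
```

Run:
```python
from h import *
s=status.sense(); T=R.from_rotvec(s['orientation']).as_matrix()
for n in ['wrist','scene']:
    im,d=vision.grab_frame(n); A=pts(n,np.stack(np.meshgrid(np.arange(512),np.arange(384)),-1).reshape(-1,2),d.ravel()); A=A[(d>0).ravel()]
    q=(A-s['ee_pos'])@T; m=(abs(q[:,0])<.03)&(abs(q[:,1])<.05)&(q[:,2]<.012)&(q[:,2]>-.08); q=q[m]*1000
    h,e=np.histogram(q[:,2],np.arange(-80,13,4)); 
    for k in range(len(h)):
        z=q[(q[:,2]>e[k])&(q[:,2]<=e[k+1])]
        if len(z): print(n,e[k],len(z),np.round(z.min(0)[:2]),np.round(z.max(0)[:2]))
im,d=vision.grab_frame('scene'); u,v=proj('scene',s['ee_pos'])[0]; print(u,v)
u,v=int(u),int(v); c=im[v-70:v+50,u-60:u+60].copy(); c=cv2.resize(c,(480,480)); cv2.circle(c,(240,280),4,(0,0,255),1); cv2.imwrite('pics/s4.png',c)
```

```text
wrist -80 3394 [-10. -40.] [13. 39.]
wrist -76 1630 [-10. -37.] [13. 36.]
wrist -72 1349 [-13. -33.] [13. 32.]
wrist -68 617 [-13. -31.] [13. 29.]
wrist -64 378 [-11. -18.] [12. 16.]
wrist -60 409 [-13.  -7.] [11.  6.]
wrist -56 180 [  6. -14.] [11. 13.]
wrist -52 301 [  5. -14.] [11. 13.]
wrist -48 251 [  5. -14.] [11. 13.]
wrist -44 232 [  5. -14.] [11. 13.]
wrist -40 240 [  5. -14.] [10. 13.]
wrist -36 200 [  6. -14.] [10. 13.]
wrist -32 148 [  5. -13.] [10. 12.]
wrist -28 25 [ 9. -7.] [10.  6.]
wrist 0 6 [29. 13.] [30. 16.]
wrist 8 4 [30.  7.] [30. 10.]
scene -80 34 [-13. -40.] [14. 38.]
scene -76 48 [-12. -37.] [15. 34.]
scene -72 32 [ -8. -33.] [13. 30.]
scene -68 19 [  8. -30.] [15. 21.]
scene -64 7 [  7. -15.] [13. 10.]
scene -60 15 [  5. -16.] [12.  5.]
scene -56 12 [  6. -16.] [13. 11.]
scene -52 17 [ -2. -15.] [12. 12.]
scene -48 15 [ -6. -15.] [12. 11.]
scene -44 16 [ -6. -15.] [11. 13.]
scene -40 16 [ -5. -16.] [11. 10.]
scene -36 18 [ -7. -15.] [12. 10.]
scene -32 9 [  4. -14.] [12. 11.]
scene -28 8 [  5. -11.] [13.  6.]
scene -24 2 [ 4. -8.] [ 9. -7.]
181.97506189101344 195.89147483787434
```

View pics/s4.png

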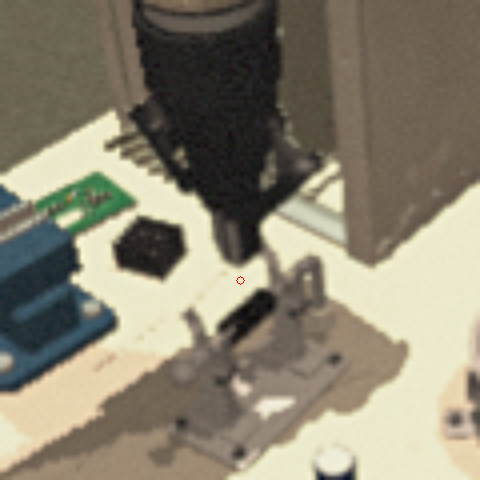

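Both cameras put the real fingertips about 26 mm behind the reported TCP, so the fingers closed above the grip. I'll open and descend 26 mm lower.

```bash
python3 -m jog '[{"translation":[0,0,0],"angular":[0,0,0]},{"translation":[0,0,0],"angular":[0,0,0]},{"translation":[0,0,0],"angular":[0,0,0]},{"translation":[0,0,15],"angular":[0,0,0]},{"translation":[0,0,30],"angular":[0,0,0]},{"translation":[0,0,45],"angular":[0,0,0]},{"translation":[0,0,60],"angular":[0,0,0]},{"translation":[0,0,67],"angular":[0,0,0]}]' 0.3 100
python3 -m jog '[{"translation":[0,0,0],"angular":[0,0,0]},{"translation":[0,0,0],"angular":[0,0,0]},{"translation":[0,0,0],"angular":[0,0,0]},{"translation":[0,0,0],"angular":[0,0,0]},{"translation":[0,0,0],"angular":[0,0,0]},{"translation":[0,0,0],"angular":[0,0,0]},{"translation":[0,0,0],"angular":[0,0,0]},{"translation":[0,0,0],"angular":[0,0,0]}]' -1 100
```

```text
time: 7.9
ee_pos: [0.4522, 0.0019, 0.031]
orientation: [0.152, -3.135, -0.001]
force: [0.1, -0.3, -0.3]
gripper_width: 0.0551
grip_force: 0.0
time: 8.9
ee_pos: [0.454, 0.0028, 0.0335]
orientation: [-0.15, 3.137, 0.003]
force: [-0.8, 4.4, 3.5]
gripper_width: 0.0123
grip_force: 97.5
```

```bash
python3 -m jog '[{"translation":[0,0,-4],"angular":[0,0,0]},{"translation":[0,0,-12],"angular":[0,0,0]},{"translation":[0,0,-30],"angular":[0,0,0]},{"translation":[0,0,-50],"angular":[0,0,0]},{"translation":[0,0,-70],"angular":[0,0,0]},{"translation":[0,0,-85],"angular":[0,0,0]},{"translation":[-10,-40,-85],"angular":[0,0,0]},{"translation":[-20,-80,-85],"angular":[0,0,0]}]'
python3 - <<'E'
from h import *
s=status.sense(); print(s['gripper_width'],s['grip_force'])
n='scene'; im,d=vision.grab_frame(n)
for o in trace(n,'stirrer')[:1]: p=region(n,o['region'],d); print(o['score'],o['at'],np.round(np.percentile(p,[5,50,95],axis=0),3).tolist())
E
python3 -m jog '[{"translation":[-10,-35,0],"angular":[0,0,0]},{"translation":[-22,-70,0],"angular":[0,0,0]},{"translation":[-34,-96,0],"angular":[0,0,0]},{"translation":[-34,-96,20],"angular":[0,0,0]},{"translation":[-34,-96,40],"angular":[0,0,0]},{"translation":[-34,-96,55],"angular":[0,0,0]},{"translation":[-34,-96,60],"angular":[0,0,0]},{"translation":[-34,-96,60],"angular":[0,0,0]}]'
python3 - <<'E'
from h import *
out=[]
for n in ['scene','top']:
    im,d=vision.grab_frame(n); u,v=proj(n,[.5685,-.175,.05])[0].astype(int); c=im[v-60:v+60,u-65:u+65]; out.append(cv2.resize(c,(390,360)))
    for q in ['stirrer','ball_0','bush_0']:
        for o in trace(n,q):
            p=region(n,o['region'],d); print(n,q,round(o['score'],2),o['at'],np.round(np.median(p,0),3))
cv2.imwrite('pics/p5.png',np.hstack(out))
E
```

```text
time: 9.9
ee_pos: [0.4812, -0.0768, 0.1181]
orientation: [-0.154, 3.137, -0.001]
force: [0.0, 0.1, -1.7]
gripper_width: 0.0125
grip_force: 98.3
0.012531397432632336 98.29093337059021
0.73 [207.8, 190.2] [[0.414, -0.09, 0.038], [0.465, -0.08, 0.16], [0.551, 0.003, 0.166]]
time: 11.0
ee_pos: [0.524, -0.168, 0.0575]
orientation: [0.152, -3.137, -0.0]
force: [0.0, -0.6, -1.1]
gripper_width: 0.0123
grip_force: 98.6
scene stirrer 0.68 [249.7, 215.1] [ 0.499 -0.171  0.102]
scene ball_0 0.55 [283.0, 209.8] [ 0.61  -0.195  0.051]
```

View pics/p5.png

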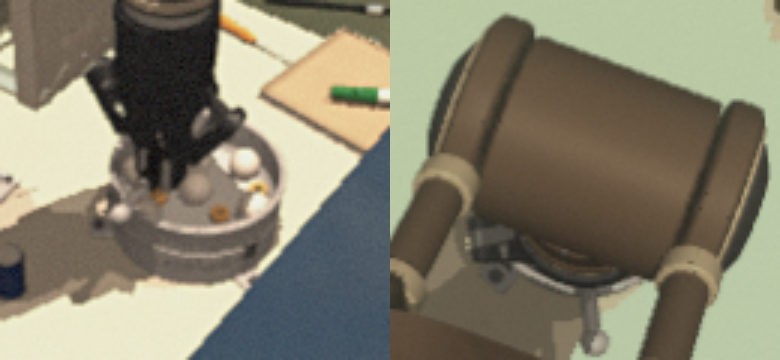

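The top view is blocked by the elbow. The scene view still shows the foot side with part of the load. I'll sweep the outer ring clockwise, starting from the gap at about 120°.

```bash
python3 -m jog '[{"translation":[0,0,-30],"angular":[0,0,0]},{"translation":[26,15,-30],"angular":[0,0,0]},{"translation":[52,30,-30],"angular":[0,0,0]},{"translation":[52,30,-10],"angular":[0,0,0]},{"translation":[52,30,0],"angular":[0,0,0]},{"translation":[40,34,0],"angular":[0,0,0]},{"translation":[28,36,0],"angular":[0,0,0]},{"translation":[12,33,0],"angular":[0,0,0]}]'
python3 -m jog '[{"translation":[-15,-8,0],"angular":[0,0,0]},{"translation":[-26,-21,0],"angular":[0,0,0]},{"translation":[-31,-37,0],"angular":[0,0,0]},{"translation":[-31,-53,0],"angular":[0,0,0]},{"translation":[-26,-69,0],"angular":[0,0,0]},{"translation":[-15,-82,0],"angular":[0,0,0]},{"translation":[0,-90,0],"angular":[0,0,0]},{"translation":[16,-93,0],"angular":[0,0,0]}]'
python3 -m jog '[{"translation":[16,3,0],"angular":[0,0,0]},{"translation":[31,11,0],"angular":[0,0,0]},{"translation":[42,24,0],"angular":[0,0,0]},{"translation":[47,40,0],"angular":[0,0,0]},{"translation":[47,56,0],"angular":[0,0,0]},{"translation":[42,72,0],"angular":[0,0,0]},{"translation":[31,85,0],"angular":[0,0,0]},{"translation":[16,93,0],"angular":[0,0,0]}]'
```

```text
time: 12.4
ee_pos: [0.5108, -0.1363, 0.058]
orientation: [-0.153, 3.137, -0.0]
force: [0.8, 0.4, -1.9]
gripper_width: 0.012
grip_force: 98.5
time: 13.4
ee_pos: [0.5009, -0.2313, 0.0577]
orientation: [-0.15, 3.137, -0.0]
force: [0.9, -0.6, -2.3]
gripper_width: 0.0122
grip_force: 98.5
time: 14.4
ee_pos: [0.4779, -0.1384, 0.0575]
orientation: [0.153, -3.138, -0.0]
force: [-0.5, -0.5, -1.6]
gripper_width: 0.0121
grip_force: 98.5
```

```bash
python3 -m jog '[{"translation":[0,0,-22],"angular":[0,0,0]},{"translation":[0,0,-42],"angular":[0,0,0]},{"translation":[0,45,-42],"angular":[0,0,0]},{"translation":[0,90,-42],"angular":[0,0,0]},{"translation":[0,130,-42],"angular":[0,0,0]},{"translation":[0,130,-42],"angular":[0,0,0]},{"translation":[0,130,-42],"angular":[0,0,0]},{"translation":[0,130,-42],"angular":[0,0,0]}]'
cat > look.py <<'E'
from h import *
import sys
C=np.array([.5685,-.175]); a=np.radians(5.6); M=np.array([[np.cos(a),np.sin(a)],[-np.sin(a),np.cos(a)]])
out=[]
for n in ['scene','top']:
    im,d=vision.grab_frame(n); u,v=proj(n,[.5685,-.175,.05])[0].astype(int); out.append(cv2.resize(im[v-50:v+50,u-55:u+55],(396,360)))
    for q in ['ball_0','bush_0']:
        for o in trace(n,q):
            p=np.median(region(n,o['region'],d),0); w=M@(p[:2]-C)*1000
            print(n,q,round(o['score'],2),np.round(o['at']),'uv',np.round(w),'z',round(p[2],3),'r %.0f ang %.0f'%(np.hypot(*w),np.degrees(np.arctan2(w[1],w[0]))))
cv2.imwrite(sys.argv[1],np.hstack(out))
E
python3 look.py pics/p6.png
```

```text
time: 15.4
ee_pos: [0.4653, -0.0109, 0.0997]
orientation: [-0.15, 3.137, -0.0]
force: [-0.1, -0.4, -2.0]
gripper_width: 0.012
grip_force: 98.6
scene ball_0 0.62 [254. 207.] uv [11. 46.] z 0.053 r 47 ang 76
scene ball_0 0.54 [276. 204.] uv [44.  2.] z 0.054 r 44 ang 3
scene ball_0 0.43 [283. 208.] uv [ 38. -24.] z 0.05 r 45 ang -32
scene ball_0 0.4 [262. 206.] uv [32. 29.] z 0.051 r 44 ang 43
scene bush_0 0.54 [269. 219.] uv [-9. -3.] z 0.05 r 9 ang -161
scene bush_0 0.27 [209. 248.] uv [-150.   84.] z 0.032 r 172 ang 151
top ball_0 0.58 [270. 162.] uv [53.  6.] z 0.059 r 54 ang 6
top ball_0 0.57 [271. 188.] uv [0. 1.] z 0.054 r 1 ang 81
top ball_0 0.53 [249. 181.] uv [19. 50.] z 0.059 r 54 ang 69
top bush_0 0.58 [292. 195.] uv [ -9. -30.] z 0.042 r 31 ang -107
top bush_0 0.54 [265. 196.] uv [-20.  23.] z 0.043 r 30 ang 131
```

View pics/p6.png

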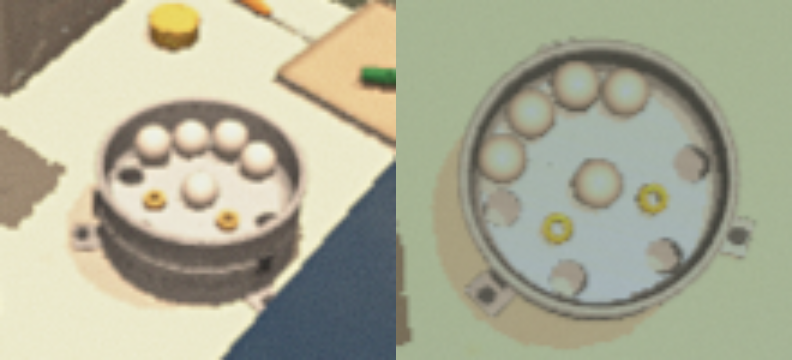

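The view shows three bushes through the screen. Bushes A (-20,23) and B (-9,-30) are left near the middle, and four holes near them are open. I'll check the foot position before pushing.

Run:
```python
from h import *
s=status.sense(); print(s['ee_pos'])
for n in ['scene','top']:
    im,d=vision.grab_frame(n)
    for o in trace(n,'stirrer_foot')[:1]:
        p=region(n,o['region'],d); print(n,o['score'],len(p),np.round(np.percentile(p-s['ee_pos'],[2,50,98],axis=0),4).tolist())
        q=p-s['ee_pos']
        f=q[(q[:,0]>.05)&(q[:,2]<0.035)&(q[:,2]>-.03)]; print('leg',len(f),np.round(np.r_[f.min(0),f.max(0),f.mean(0)],4) if len(f) else '')
        f=q[(q[:,2]>0.03)&(q[:,2]<.06)&(q[:,0]>.04)]; print('end',len(f),np.round(np.r_[f.min(0),f.max(0),f.mean(0)],4) if len(f) else '')
```

```text
[ 0.46460499 -0.01068413  0.09955722]
scene 0.55 205 [[-0.0686, -0.0149, -0.0143], [-0.0188, -0.0052, 0.0417], [0.0698, 0.0079, 0.0481]]
leg 76 [ 0.0575 -0.004  -0.0192  0.0731  0.0098  0.0295  0.0637  0.002   0.0024]
end 0
```

```bash
python3 -m jog '[{"translation":[-6,-50,0],"angular":[0,0,0]},{"translation":[-12,-100,0],"angular":[0,0,0]},{"translation":[-17.5,-147.5,0],"angular":[0,0,0]},{"translation":[-17.5,-147.5,22],"angular":[0,0,0]},{"translation":[-17.5,-147.5,42],"angular":[0,0,0]},{"translation":[-13.5,-149.5,42],"angular":[0,0,0]},{"translation":[-3,-150,42],"angular":[0,0,0]},{"translation":[7,-151,42],"angular":[0,0,0]}]'
python3 -m jog '[{"translation":[6,0,0],"angular":[0,0,0]},{"translation":[12,0,0],"angular":[0,0,0]},{"translation":[12,0,-30],"angular":[0,0,0]},{"translation":[-12,-26,-30],"angular":[0,0,0]},{"translation":[-38,-52,-30],"angular":[0,0,0]},{"translation":[-38,-52,-12],"angular":[0,0,0]},{"translation":[-38,-52,0],"angular":[0,0,0]},{"translation":[-27,-52,0],"angular":[0,0,0]}]'
python3 -m jog '[{"translation":[9,0,0],"angular":[0,0,0]},{"translation":[18,-1,0],"angular":[0,0,0]},{"translation":[27,-1.5,0],"angular":[0,0,0]},{"translation":[34,-1.5,0],"angular":[0,0,0]},{"translation":[44,5.5,0],"angular":[0,0,0]},{"translation":[50,21,0],"angular":[0,0,0]},{"translation":[50,38,0],"angular":[0,0,0]},{"translation":[44,53.5,0],"angular":[0,0,0]}]'
python3 -m jog '[{"translation":[0,0,-22],"angular":[0,0,0]},{"translation":[0,0,-42],"angular":[0,0,0]},{"translation":[0,45,-42],"angular":[0,0,0]},{"translation":[0,90,-42],"angular":[0,0,0]},{"translation":[0,135,-42],"angular":[0,0,0]},{"translation":[0,150,-42],"angular":[0,0,0]},{"translation":[0,150,-42],"angular":[0,0,0]},{"translation":[0,150,-42],"angular":[0,0,0]}]'
python3 look.py pics/p7.png
```

```text
time: 16.9
ee_pos: [0.4715, -0.1612, 0.0582]
orientation: [-0.152, 3.138, -0.0]
force: [1.2, 0.5, -2.6]
gripper_width: 0.0123
grip_force: 98.7
time: 17.9
ee_pos: [0.5029, -0.2093, 0.0563]
orientation: [0.153, -3.136, -0.002]
force: [-0.2, 0.9, -2.3]
gripper_width: 0.0123
grip_force: 98.7
time: 18.9
ee_pos: [0.4547, -0.1597, 0.0575]
orientation: [0.152, -3.138, -0.001]
force: [0.3, 0.5, -1.5]
gripper_width: 0.0122
grip_force: 98.7
time: 19.9
ee_pos: [0.4413, -0.0126, 0.0998]
orientation: [-0.152, 3.137, -0.001]
force: [-0.5, -0.3, -2.7]
gripper_width: 0.0123
grip_force: 98.7
scene ball_0 0.49 [252. 208.] uv [11. 47.] z 0.054 r 48 ang 77
scene ball_0 0.44 [266. 217.] uv [-8. -3.] z 0.05 r 9 ang -163
scene ball_0 0.41 [280. 211.] uv [ 39. -23.] z 0.05 r 46 ang -31
scene bush_0 0.63 [255. 207.] uv [12. 47.] z 0.053 r 48 ang 75
top ball_0 0.74 [249. 184.] uv [18. 51.] z 0.059 r 54 ang 70
top ball_0 0.64 [284. 164.] uv [ 48. -20.] z 0.054 r 52 ang -23
top ball_0 0.52 [272. 189.] uv [-1. -0.] z 0.055 r 1 ang -154
top ball_0 0.42 [267. 162.] uv [53.  5.] z 0.058 r 53 ang 5
```

View pics/p7.png

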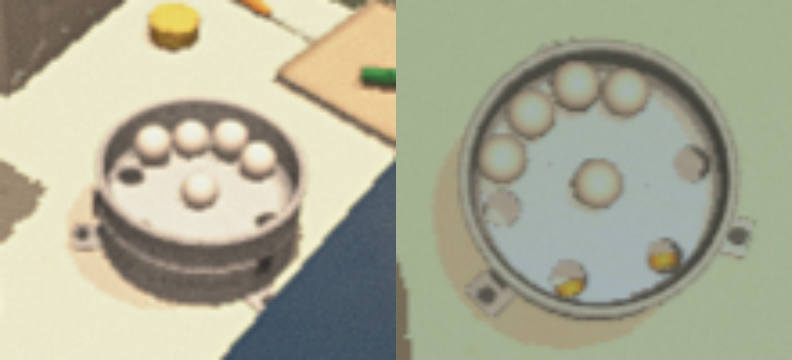

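The screen is clear of bushes: two are visible down in the receiver through holes at (568,285) and (662,257), and five balls remain. I'll confirm bush depths, then move over the stand.

```bash
python3 - <<'E'
from h import *
im,d=vision.grab_frame('top'); A=pts('top',np.stack(np.meshgrid(np.arange(512),np.arange(384)),-1).reshape(-1,2),d.ravel()).reshape(384,512,3)
y=(im[...,2].astype(int)-im[...,0]>50)&(np.hypot(A[...,0]-.5685,A[...,1]+.175)<.066)
p=A[y]; print(len(p),np.round(p[::6],3).tolist())
E
python3 -m jog '[{"translation":[-7,6,0],"angular":[0,0,0]},{"translation":[-14,12.5,0],"angular":[0,0,0]},{"translation":[-14,12.5,10],"angular":[0,0,0]},{"translation":[-14,12.5,20],"angular":[0,0,0]},{"translation":[-14,12.5,30],"angular":[0,0,0]},{"translation":[-14,12.5,38],"angular":[0,0,0]},{"translation":[-14,12.5,38],"angular":[0,0,0]},{"translation":[-14,12.5,38],"angular":[0,0,0]}]'
python3 - <<'E'
from h import *
print(status.sense()['force'],status.sense()['torque'])
n='wrist'; im,d=vision.grab_frame(n); o=trace(n,'stirrer')[0]; p=region(n,o['region'],d); z=np.median(p[:,2]); q=p[abs(p[:,2]-z)<.01]
vx,vy,x0,y0=cv2.fitLine(q[:,:2].astype(np.float32),cv2.DIST_HUBER,0,.001,.001).ravel()
print(z,np.degrees(np.arctan(vy/vx)),'y at .42',y0+vy/vx*(.42-x0),q.min(0),q.max(0))
E
```

```text
52 [[0.534, -0.207, 0.021], [0.532, -0.207, 0.02], [0.53, -0.205, 0.018], [0.53, -0.217, 0.018], [0.528, -0.215, 0.018], [0.519, -0.162, 0.018], [0.517, -0.16, 0.02], [0.515, -0.157, 0.019], [0.513, -0.155, 0.021]]
time: 21.25
ee_pos: [0.4536, 0.0017, 0.0617]
orientation: [-0.151, 3.138, -0.0]
force: [0.4, 0.7, -0.8]
gripper_width: 0.0122
grip_force: 98.7
[ 0.36772918  0.68945506 -0.80578784] [0.03428112 0.04139757 0.03998264]
0.10926546809467828 5.602439 y at .42 -0.002263017 [ 0.38534277 -0.01327319  0.09933329] [0.48949612 0.00935516 0.11301089]
```

```bash
python3 -m jog '[{"translation":[0,0,5],"angular":[0,0,0]},{"translation":[0,0,10],"angular":[0,0,0]},{"translation":[0,0,15],"angular":[0,0,0]},{"translation":[0,0,20],"angular":[0,0,0]},{"translation":[0,0,25],"angular":[0,0,0]},{"translation":[0,0,28],"angular":[0,0,0]},{"translation":[0,0,29.5],"angular":[0,0,0]},{"translation":[0,0,29.5],"angular":[0,0,0]}]'
python3 -c "
from h import *
s=status.sense();print(s['force'],s['torque'])"
```

```text
time: 22.35
ee_pos: [0.453, 0.0024, 0.0335]
orientation: [0.151, -3.136, -0.002]
force: [-4.9, 5.5, 13.2]
gripper_width: 0.0124
grip_force: 101.1
[-4.86454822  5.46780338 13.16897804] [0.77002865 0.85172697 0.00865665]
```

```bash
python3 -m jog '[{"translation":[0,0,1],"angular":[0,0,0]},{"translation":[0,0,1.5],"angular":[0,0,0]},{"translation":[0,0,1.5],"angular":[0,0,0]},{"translation":[0,0,1.5],"angular":[0,0,0]},{"translation":[0,0,1.5],"angular":[0,0,0]},{"translation":[0,0,0.5],"angular":[0,0,0]},{"translation":[0,0,0],"angular":[0,0,0]},{"translation":[0,0,0],"angular":[0,0,0]}]'
python3 -m jog '[{"translation":[0,0,0],"angular":[0,0,0]},{"translation":[0,0,0],"angular":[0,0,0]},{"translation":[0,0,0],"angular":[0,0,0]},{"translation":[0,0,0],"angular":[0,0,0]},{"translation":[0,0,-25],"angular":[0,0,0]},{"translation":[0,0,-55],"angular":[0,0,0]},{"translation":[0,0,-90],"angular":[0,0,0]},{"translation":[0,0,-120],"angular":[0,0,0]}]' 0.3
python3 -m jog '[{"translation":[0,0,-25],"angular":[0,0,0]},{"translation":[0,0,-25],"angular":[0,0,0]},{"translation":[0,0,-25],"angular":[0,0,0]},{"translation":[0,0,-25],"angular":[0,0,0]},{"translation":[0,0,-25],"angular":[0,0,0]},{"translation":[0,0,-25],"angular":[0,0,0]},{"translation":[0,0,-25],"angular":[0,0,0]},{"translation":[0,0,-25],"angular":[0,0,0]}]'
python3 - <<'E'
from h import *
n='wrist'; im,d=vision.grab_frame(n); cv2.imwrite('pics/w8.png',cv2.resize(cv2.convertScaleAbs(im[80:280,170:350],alpha=1.8,beta=10),None,fx=3,fy=3)); o=trace(n,'stirrer')[0]; p=region(n,o['region'],d); q=p[(p[:,2]>.07)&(p[:,2]<.09)]
vx,vy,x0,y0=cv2.fitLine(q[:,:2].astype(np.float32),cv2.DIST_HUBER,0,.001,.001).ravel()
print(len(p),len(q),np.median(p[:,2]),np.degrees(np.arctan(vy/vx)),'y at .453',y0+vy/vx*(.453-x0),q.min(0),q.max(0))
for lo,hi in [(.40,.42),(.435,.47),(.5,.52)]: m=(p[:,0]>lo)&(p[:,0]<hi); print(lo,m.sum(),np.round(np.percentile(p[m,2],[50,80,90]),4))
E
```

```text
time: 23.35
ee_pos: [0.4531, 0.0024, 0.0335]
orientation: [0.151, -3.136, -0.002]
force: [-5.2, 4.6, 13.7]
gripper_width: 0.0122
grip_force: 100.7
time: 24.35
ee_pos: [0.4534, 0.0017, 0.1532]
orientation: [-0.152, 3.137, -0.0]
force: [0.2, 0.1, -0.1]
gripper_width: 0.0553
grip_force: 0.0
time: 25.35
ee_pos: [0.4534, 0.0018, 0.1771]
orientation: [0.152, -3.138, 0.0]
force: [0.9, 0.2, 0.2]
gripper_width: 0.0554
grip_force: 0.0
2176 2077 0.08005205046422059 5.5468597 y at .453 0.0025827242 [ 0.38518128 -0.01169937  0.07060234] [0.52312789 0.01354657 0.08850518]
0.4 306 [0.0788 0.0797 0.0801]
0.435 682 [0.0815 0.0821 0.0825]
0.5 208 [0.0782 0.0793 0.0797]
```

View pics/w8.png

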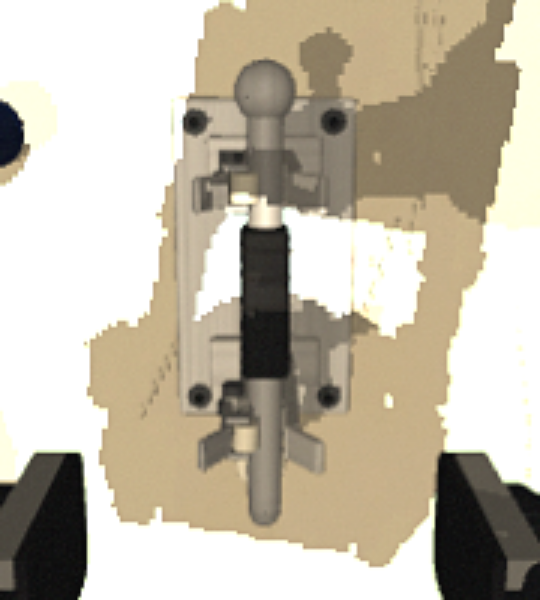

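The rod is seated at (265,300) at the same height, yaw and offset as at the start, and both rollers overlap it. The pan needs no further work, so I'm handing in.

```bash
python3 -c "
from rig import order
print(order.close_job())"
```

```text
the job is handed in; nothing more can be done
None
```

I handed the job in at about 25 s of the allowed 72 s: no bushes show on the screen and the five balls lie on it (two bushes confirmed in the receiver by depth), and the rod is back in its clips at its starting height, with both jaws looking closed in the wrist view; no verdict was returned.

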